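# Bin a rejected print and shut the reject box

## Robot

A 6-joint arm with a two-finger parallel gripper is mounted at the origin on a cart in front of the work surface, level with it; the furniture and walls round the work are solid. World frame = base frame: x ahead of the robot, y to its left, z up, the work surface at z = 0. Lengths are in mm, angles in rad, forces in N, time in s.
With the tool pointing down it reaches from about 350 to 975 mm from the base axis. Payload 7.1 kg.
Tool frame: the origin (TCP) lies midway between the tips of the shut fingers; the grasp point (between the pads) lies ctrl.grip_point_offset behind it (ctrl.grip_point_offset is the distance from the TCP to the grasp point, in mm); z points along the fingers, y is the line along which they close (so a half turn about z gives the same grasp; the last joint's range is limited). The gripper opens to 88 mm and grips with 3 to 60 N. Pads are 20 mm wide; open, the fingers measure 115 mm over their backs; the gripper's body (75 mm by 178 mm) begins 61 mm behind the grasp point.
Start: joints at [1.245, 0.423, 1.63, -0, 1.089, -0.019], TCP at [188.724, 595.809, 222.675] pointing down, gripper open.
Joint ranges: [-3, 3], [-0.9, 2.11], [0.09, 2.58], [-1.31, 4.45], [0.11, 2.69], [-2.54, 2.54]. Speed limits (rad/s): [2.39, 2.39, 3.01, 3.14, 3.14, 3.14].

## Interface

Orientations are given as a rotation vector (axis times angle).
In Python, from workcell import ctrl gives the robot as it stands.
- The arm moves only by the tool apply_moves, never from a script. Its argument "targets" is a list of rows, each an object of numbers: "tx", "ty", "tz": the shift along the world's x, y, z in m; "spin": the turn about the world's z in degrees. In form: [{"tx": .., "ty": .., "tz": .., "spin": ..}, ...]. A call has exactly 8 rows; each row is the pose to reach, as a shift and turn from the pose commanded when the call began; what a row does not reach only later rows make up. A row lasts 1/10 s, in which the tool goes at most 50 mm and 8.59 degrees, less where a joint would pass 70% of its speed; a pose out of reach is approached as far as the arm can. A call with a gripper value outside its range is refused whole. "gripper" is the closure, from -1 (fully open) to 1 (shut), set as the call begins (left out, the last holds). The fingers move at their own pace and stop on an object; the grip force is fixed at half the most. Time passes only in rows, so rows that repeat a pose let the fingers close, or fill a call up. It gives the time, the measured TCP pose, the force, the opening and the grip force at its end, in the units of the state.
- ctrl.get_obs(): the state, without advancing time (a new reading comes with each control period).
- ctrl.get_image(name): name is "side" or "top" or "wrist"; returns the picture (480x640x3 uint8, red, green, blue); there is no depth.
- ctrl.get_calibration(name): a dict with "fov_y" (degrees; the focal length in pixels is half the picture's height over the tangent of half this angle, whatever the lens; pixels are square), "cx", "cy" (the principal point, pixels), "rvec" (rotation vector, rad) and "tvec" (3), from world to camera coordinates, as OpenCV has them. Camera axes: x right, y down, z forward; pixel columns grow to the right and rows downward; lengths in mm; the calibration is good to about 2 mm. A picture is of the moment at which its call begins: read the wrist's pose just before it. get_calibration takes no time and is no camera call; for the wrist camera it gives the pose at the moment of the call.
- ctrl.close_job(): hands the job in; it is judged then, once.
Trained networks look in the newest picture that a camera, given by its name, has taken for a name from the list of things; names that differ only in an ending like _2 or _b are one class to them, and where a whole thing is asked for, a point or a joint stands for the part that bears it (a point fixed in the world has none). Each returns a list of dicts, best first, with "score" (0 to 1); they miss things now and then, are a little off and sometimes report something else, mostly with a low value. They report only what shows in the picture. A call takes as long as a camera call. They do not tell look-alikes from the thing itself.
- ctrl.outline_of(name, camera): "pixels" (480x640 bool, what is visible of it) and "box" ([left, top, right, bottom] in pixels, round what is visible of it).
- ctrl.pinpoint(name, camera): "uv" ([column, row] in pixels: a listed point, or the origin of a listed thing).
The state is a dict: "t": time; "qpos": joint angles; "qvel": joint speeds; "joint_torque": joint torques, N m; "ee_pos": TCP position; "orientation": TCP orientation; "ft_force": force on the tool from outside, world axes, zero at the start; "moment": the same for the moment, N m; "width": finger opening in mm; "grasp_force": force on a finger pad.
Only numpy, scipy, OpenCV 4.12 (cv2) and the standard library are available. Lean on these libraries where they do the work, as an engineer would, in place of code of your own. Each camera call takes 0.05 s, during which the arm holds its last target. There are 200 camera calls.

## Task

The dark grey printed valve body has failed inspection: put it into the open red reject box, lying lengthwise so that it stays below the rim, and let go of it. Then swing the box's stiff lid over and press it down until it is fully shut all round. Leave the blue cap and the white bracket, which are still to be checked, where they are.

Things in the scene. Friction and masses are not known exactly. Their poses are not given: they have to be found in the camera images.
- valve_body: dark grey printed valve body lying flat, the reject; 117 mm long along its own y, with a block 36 mm wide (x), 60 mm long (y from -28 to +32) and 34 mm high in the middle, a small boss on top of the block up to 42 mm, and a round pipe stub (28 and 22 mm thick) at each end; about 60 g. Origin: centre of its underside, z up.
- reject_box: red plastic reject box, fixed to the bench; outside 150 mm (its x) x 105 mm (its y) x 65 mm high, walls and floor 5 mm, so the inside is 140 x 95 mm and 60 mm deep: a valve body fits only with its length roughly along the box's x. Origin: centre of its underside; -x is the front, towards the robot; the lid is hinged on the far (+x) rim.
- reject_lid (a joint): angle of the box's red lid, rad: 0 is fully shut, flat on the rim; about 1.57 stands upright; the stop is at 1.85. The hinge is stiff (friction 0.5 N m, no spring), so the lid stays at whatever angle it is left and must be pushed all the way down: about 3 N down at its front edge.
- reject_lid_hinge (a point): point on the lid's hinge axis (along the box's y), middle of the far upper rim, 75 mm along +x from the box's centre, 65.5 mm above the bench. The frame turns with the lid: -x runs along the lid to its front edge, z out of its outer face. The lid is a plate 158 mm long from here, 105 wide, 8 thick; the outer face, 8 mm off the hinge plane, looks away from the robot when open and up when shut.
- reject_lid_front (a point): middle of the lid's outer face 8 mm from its front edge, by the black pull lip (150 mm from the hinge); 73.5 mm above the bench when shut
- blue_cap: blue printed flanged cap standing on its flange, 72 mm across and 63 mm high; a bystander. Origin: centre of its underside.
- white_bracket: white printed angle bracket, 50 x 30 mm and 45 mm high; a bystander. Origin: centre of its underside.
Things that resemble listed ones, but are neither listed nor needed, are in the scene too. Of the things that look like the reject_box, the smaller one is meant.

How it is judged (in metres and radians):
On the way, in this order (a step that is already met when the one before it is completed fails the run):
1. the grey valve body lies still in the reject box, below its rim and let go of, while the lid is still open (x of valve_body in the frame of reject_box between -0.06 and 0.06 m and y of valve_body in the frame of reject_box between -0.045 and 0.045 m and z of valve_body in the frame of reject_box between 0 and 0.055 m and contact force between the fingers and valve_body below 0.2 N and linear speed of valve_body below 0.03 m/s and value of joint reject_lid above 0.5 rad), for 0.2 s.
2. the lid is pressed fully shut (within 0.03 rad) over the valve body (x of valve_body in the frame of reject_box between -0.06 and 0.06 m and y of valve_body in the frame of reject_box between -0.045 and 0.045 m and z of valve_body in the frame of reject_box between 0 and 0.055 m and value of joint reject_lid below 0.03 rad), for 0.2 s.
At the end, for the whole second after the job is handed in: The valve body rests inside the reject box (its origin within 60 mm along and 45 mm across of the box's centre line and less than 55 mm above the box's underside), nobody holds it, the lid is shut to within 0.03 rad, and the blue cap and the white bracket are within 30 mm of where they started (all of step 2 and contact force between the fingers and valve_body below 0.2 N and linear speed of valve_body below 0.03 m/s and distance of each of blue_cap, white_bracket from where it was at the start of the episode below 0.03 m); the robot touches nothing.
It fails at once if the blue cap or the white bracket is moved by more than 30 mm (distance of any of blue_cap, white_bracket from where it was at the start of the episode above 0.03 m).
It also fails if it takes over 58 s, if anything falls off the work surface, if the arm or the gripper's body presses on something with over 40 N, if the wrist force passes 120 N, or if a joint passes its speed limit or range.

## Working session

There is one attempt and no reset: what is moved stays moved. The work goes in short steps, Python scripts to look and compute and a tool call to move; the robot and the scene stay as the last step left them, time stands still between calls to the robot, and variables do not carry over. Pictures are saved under pics/ and viewed, at most 10 in all, crops included, and the job is handed in when it is done.

Besides the shell and the picture viewer there is one more tool, called after ">>>" as name(argument=value, ...), one argument or row to a line, values as JSON. apply_moves: Moves the arm, as the interface text tells. Its arguments: {"type":"object","properties":{"targets":{"type":"array"},"gripper":{"type":"number"}},"required":["targets"]}

```bash
mkdir -p pics
cat > h.py <<'E'
import numpy as np,cv2
from workcell import ctrl
def cal(n):
    c=ctrl.get_calibration(n);f=240/np.tan(np.radians(c['fov_y'])/2)
    return np.array([[f,0,c['cx']],[0,f,c['cy']],[0,0,1]]),cv2.Rodrigues(np.array(c['rvec'],float))[0],np.array(c['tvec'],float)
def ray(n,uv,z):
    K,R,t=cal(n);d=R.T@np.linalg.inv(K)@np.array([uv[0],uv[1],1.]);o=-R.T@t
    return o+d*(z-o[2])/d[2]
def proj(n,P):
    K,R,t=cal(n);p=(K@(R@np.atleast_2d(P).T+t[:,None])).T
    return p[:,:2]/p[:,2:]
def save(n,f):
    im=ctrl.get_image(n);cv2.imwrite('pics/'+f,im[:,:,::-1]);return im
E
python3 - <<'E'
from h import *
save('top','top1.png');save('side','side1.png')
for cam in('top','side'):
    print(cam,cal(cam)[2], -cal(cam)[1].T@cal(cam)[2])
    for n in('valve_body','reject_box','reject_lid_hinge','reject_lid_front','blue_cap','white_bracket'):
        for r in ctrl.pinpoint(n,cam)[:3]:
            z={'reject_lid_hinge':65.5,'reject_lid_front':215}.get(n,0)
            print(n,round(r['score'],2),np.round(r['uv']),np.round(ray(cam,r['uv'],z)))
print(ctrl.grip_point_offset,ctrl.get_obs())
E
```

```text
top [ 175.28617955  557.6640628  1290.1912189 ] [ 410.0442264   195.27059201 1341.65605179]
valve_body 0.62 [447. 219.] [ 641. -203.    0.]
reject_box 0.93 [327. 265.] [490. 161.   0.]
reject_box 0.72 [159. 254.] [507. 672.   0.]
reject_box 0.46 [415. 278.] [ 458. -105.    0.]
reject_lid_hinge 0.75 [327. 236.] [568. 164.  66.]
reject_lid_front 0.93 [145. 289.] [403. 623. 215.]
reject_lid_front 0.6 [328. 216.] [603. 168. 215.]
blue_cap 0.59 [415. 275.] [ 468. -106.    0.]
white_bracket 0.53 [475. 271.] [ 484. -286.    0.]
side [ 540.40917513  -33.41450576 1552.82016166] [ 592.65209    1319.03582284  783.14561768]
valve_body 0.75 [290. 187.] [ 640. -213.    0.]
valve_body 0.26 [302. 180.] [ 602. -265.    0.]
reject_box 0.84 [347. 396.] [507. 669.   0.]
reject_box 0.63 [341. 250.] [490. 169.   0.]
reject_lid_hinge 0.87 [297. 362.] [603. 643.  65.]
reject_lid_hinge 0.67 [313. 229.] [568. 165.  66.]
reject_lid_front 0.6 [408. 364.] [434. 788. 215.]
blue_cap 0.9 [342. 203.] [ 470. -101.    0.]
white_bracket 0.55 [336. 177.] [ 480. -290.    0.]
white_bracket 0.37 [315. 231.] [561.  69.   0.]
18.700000000000003 {'t': 0.7, 'qpos': array([ 1.24503272e+00,  4.23073955e-01,  1.62992388e+00,  1.18135664e-05,
        1.08861272e+00, -1.90020312e-02]), 'qvel': array([-2.29392528e-04, -2.21079241e-04,  2.48498563e-03, -2.67029063e-04,
       -1.23202966e-05, -3.49923644e-04]), 'joint_torque': array([-1.27648582e-03, -5.44428957e+01, -2.74006265e+01,  6.43083360e-02,
        1.67428219e-02, -1.82692048e-05]), 'ee_pos': array([188.69642978, 595.80070965, 222.68193658]), 'orientation': array([-4.79979296e-01, -3.10469647e+00,  2.48715435e-05]), 'ft_force': array([ 0.3511157 ,  0.51164479, -0.0732268 ]), 'moment': array([ 0.01147694,  0.03149912, -0.00733291]), 'grasp_force': 0.0, 'width': 87.83754185998885}
```

View pics/top1.png

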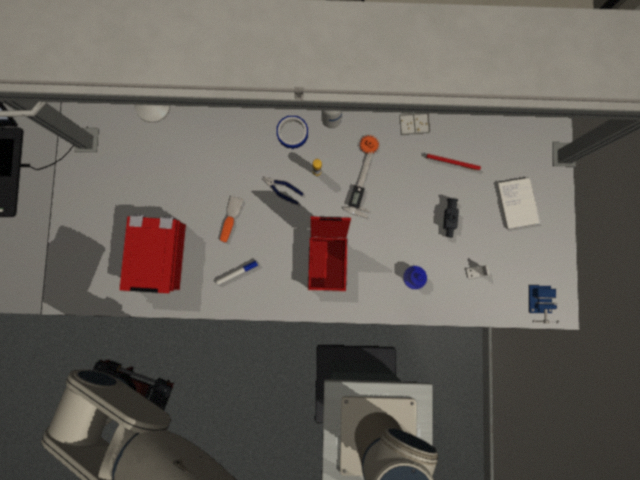

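View pics/side1.png

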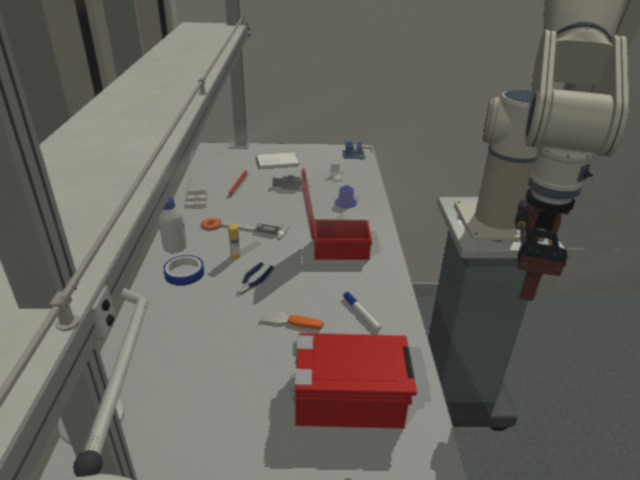

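The side and top views show two red boxes with lids:
- **Small one:** standing open, at top (327,265) and side (341,250).
- **Large one:** shut, at top (155,255) and side (350,385).

The small open box is the one meant, because the task asks for the smaller one and calls it open. The valve body is the dark piece at top (451,217). I'll confirm both in a crop and measure their axes.

Run:
```python
from h import *
from scipy.optimize import least_squares
im=ctrl.get_image('top')
a=cv2.resize(im[180:300,290:490],(800,480),interpolation=cv2.INTER_CUBIC);cv2.imwrite('pics/crop1.png',a[:,:,::-1])
for cam in('top','side'):
    if cam=='side':ctrl.get_image('side')
    for n,z in(('valve_body',17),('reject_box',0)):
        for r in ctrl.outline_of(n,cam)[:3]:
            m=r['pixels'];v,u=np.nonzero(m)
            P=np.array([ray(cam,p,z)[:2] for p in zip(u,v)]).astype(np.float32)
            (c,s,an)=cv2.minAreaRect(P);w=np.linalg.eigh(np.cov(P.T))[1][:,1]
            print(cam,n,round(r['score'],2),r['box'],np.round(c),np.round(s),round(an,1),'mean',np.round(P.mean(0)),'pca',np.degrees(np.arctan2(w[1],w[0])).round(1))
            if n=='reject_box' and cam=='top' and abs(u.mean()-327)<30:
                print(cv2.approxPolyDP(max(cv2.findContours(m.astype(np.uint8),0,1)[0],key=cv2.contourArea),2,True)[:,0].tolist())
f=lambda P:np.r_[proj('top',P)[0]-[299,93],proj('side',P)[0]-[203,85]]
s=least_squares(f,[800,200,400]);print('shelf',s.x,s.cost)
f=lambda P:np.r_[proj('top',P)[0]-[327,218],proj('side',P)[0]-[306,172]]
s=least_squares(f,[600,165,215]);print('lid top',s.x,s.cost)
```

```text
top valve_body 0.71 [439.2, 197.0, 457.9, 236.3] [ 646. -205.] [ 45. 120.] 89.7 mean [ 646. -207.] pca 174.1
top valve_body 0.58 [308.7, 218.1, 349.4, 237.5] [606. 158.] [ 61. 118.] 1.7 mean [606. 159.] pca 92.5
top valve_body 0.19 [400.6, 264.0, 425.5, 289.0] [ 462. -100.] [67. 68.] 46.0 mean [ 462. -100.] pca 106.0Traceback (most recent call last):
  File "<stdin>", line 10, in <module>
  File "h.py", line 7, in ray
    K,R,t=cal(n);d=R.T@np.linalg.inv(K)@np.array([uv[0],uv[1],1.]);o=-R.T@t
          ~~~^^^
  File "h.py", line 4, in cal
    c=ctrl.get_calibration(n);f=240/np.tan(np.radians(c['fov_y'])/2)
ValueError: time passes only in moves, steps and waits
```

View pics/crop1.png

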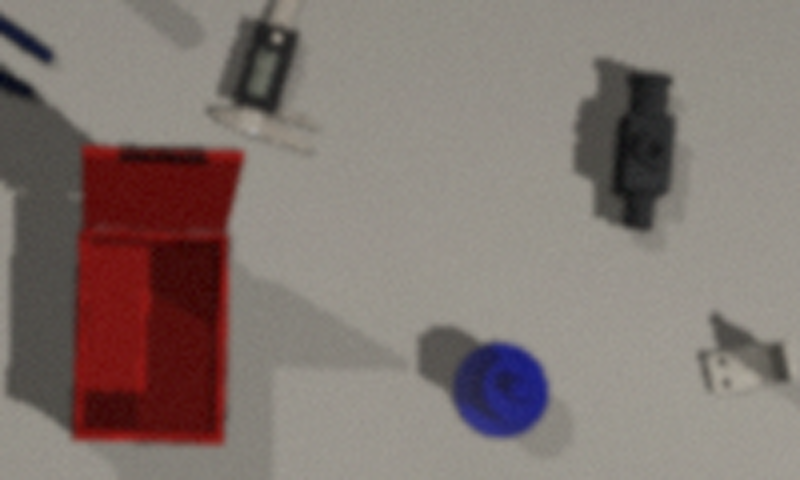

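The crop shows the small open box (crop 75–240 × 148–440), the lone dark grey valve body (crop 615–675 × 70–230, about 5° off world x), the blue cap and the white bracket. That confirms both targets.

```bash
sed -i 's/^def cal/_c={}\ndef cal(n):\n    if n=="wrist":return cal0(n)\n    if n not in _c:_c[n]=cal0(n)\n    return _c[n]\ndef cal0/' h.py
python3 - <<'E'
from h import *
from scipy.optimize import least_squares
im=ctrl.get_image('top')
def q(u,v):return (290+u/4-.4,180+v/4-.4)
# valve: ends of the piece in crop px, mid heights
print('valve ends',[np.round(ray('top',q(*p),14)) for p in((651,72),(636,228))])
print('valve block',[np.round(ray('top',q(*p),34)) for p in((622,116),(674,120),(668,192),(614,187))])
print('valve boss',np.round(ray('top',q(650,149),42)))
print('rim corners',[np.round(ray('top',q(*p),65)) for p in((73,440),(223,443),(228,236),(79,234))])
print('cap bracket',np.round(ray('top',q(500,390),30)),np.round(ray('top',q(740,365),20)))
f=lambda P:np.r_[proj('top',P)[0]-[299,93],proj('side',P)[0]-[203,85]]
s=least_squares(f,[800,200,400]);print('shelf',s.x,s.cost)
f=lambda P:np.r_[proj('top',P)[0]-[330,217],proj('side',P)[0]-[306,172]]
s=least_squares(f,[600,165,215]);print('lid top',s.x,s.cost)
E
```

```text
valve ends [array([ 705., -215.,   14.]), array([ 585., -203.,   14.])]
valve block [array([ 667., -187.,   34.]), array([ 665., -226.,   34.]), array([ 610., -221.,   34.]), array([ 613., -181.,   34.])]
valve boss [ 641. -205.   42.]
rim corners [array([414., 216.,  65.]), array([415., 109.,  65.]), array([564., 109.,  65.]), array([562., 216.,  65.])]
cap bracket [459. -97.  30.] [ 484. -278.   20.]
shelf [811.10116553 239.96937145 471.57452726] 0.18964022820816825
lid top [592.63999562 163.52528661 235.25356297] 2.8604645283359367
```

>>> apply_moves(
  targets=[
    {"tx": 0.02, "ty": -0.035, "tz": 0.015, "spin": 3},
    {"tx": 0.044, "ty": -0.077, "tz": 0.03, "spin": 6},
    {"tx": 0.068, "ty": -0.119, "tz": 0.04, "spin": 9},
    {"tx": 0.092, "ty": -0.161, "tz": 0.04, "spin": 12},
    {"tx": 0.116, "ty": -0.203, "tz": 0.04, "spin": 12},
    {"tx": 0.14, "ty": -0.245, "tz": 0.04, "spin": 12},
    {"tx": 0.164, "ty": -0.287, "tz": 0.04, "spin": 12},
    {"tx": 0.188, "ty": -0.329, "tz": 0.04, "spin": 12},
  ],
  gripper=-1,
)

```text
t: 1.7
ee_pos: [377.4, 265.1, 263.0]
orientation: [0.152, 3.137, 0.001]
ft_force: [0.7, -0.3, 0.1]
width: 87.6
grasp_force: 0.0
```

>>> apply_moves(
  targets=[
    {"tx": 0.024, "ty": -0.042, "tz": 0, "spin": 0},
    {"tx": 0.048, "ty": -0.084, "tz": 0, "spin": 0},
    {"tx": 0.072, "ty": -0.126, "tz": 0, "spin": 0},
    {"tx": 0.096, "ty": -0.168, "tz": 0, "spin": 0},
    {"tx": 0.12, "ty": -0.21, "tz": 0, "spin": 0},
    {"tx": 0.144, "ty": -0.252, "tz": 0, "spin": 0},
    {"tx": 0.168, "ty": -0.294, "tz": 0, "spin": 0},
    {"tx": 0.188, "ty": -0.329, "tz": 0, "spin": 0},
  ],
)

```text
t: 2.5
ee_pos: [565.7, -64.7, 262.8]
orientation: [0.154, 3.137, -0.0]
ft_force: [-0.0, 0.8, -0.3]
width: 88.0
grasp_force: 0.0
```

>>> apply_moves(
  targets=[
    {"tx": 0.02, "ty": -0.036, "tz": 0, "spin": 0},
    {"tx": 0.04, "ty": -0.072, "tz": 0, "spin": 0},
    {"tx": 0.06, "ty": -0.108, "tz": 0, "spin": 0},
    {"tx": 0.076, "ty": -0.144, "tz": 0, "spin": 0},
    {"tx": 0.076, "ty": -0.144, "tz": -0.03, "spin": 0},
    {"tx": 0.076, "ty": -0.144, "tz": -0.06, "spin": 0},
    {"tx": 0.076, "ty": -0.144, "tz": -0.08, "spin": 0},
    {"tx": 0.076, "ty": -0.144, "tz": -0.08, "spin": 0},
  ],
)

```text
t: 3.3
ee_pos: [638.7, -205.7, 179.3]
orientation: [-0.153, -3.132, -0.003]
ft_force: [-0.4, 0.6, -0.0]
width: 87.8
grasp_force: 0.0
```

Run:
```python
from h import *
C=cal('wrist')
import h;h._c['w']=C
im=save('wrist','w1.png')
r=ctrl.outline_of('valve_body','wrist')
for x in r[:2]:
    v,u=np.nonzero(x['pixels']);s=slice(None,None,7)
    P=np.array([ray('w',p,20)[:2] for p in zip(u[s],v[s])]).astype(np.float32)
    w=np.linalg.eigh(np.cov(P.T))[1][:,1]
    print(x['score'],x['box'],cv2.minAreaRect(P),P.mean(0),np.degrees(np.arctan2(w[1],w[0])))
print([(x['score'],x['uv'],ray('w',x['uv'],0)) for x in ctrl.pinpoint('valve_body','wrist')])
o=ctrl.get_obs();print(o['ee_pos'],cv2.Rodrigues(o['orientation'])[0].round(3))
```

```text
0.78 [297.0, 154.5, 343.7, 298.9] ((646.4107055664062, -210.64556884765625), (36.74906539916992, 123.3236312866211), 85.02198028564453) [ 645.7428  -210.20062] 174.9236098633517
[(0.74, [319.7, 219.2], array([ 641.93438893, -207.85870496,    0.        ])), (0.22, [196.6, 29.2], array([ 482.73734225, -287.88479136,    0.        ]))]
[ 641.45887211 -206.3407872   183.87035948] [[-0.995  0.097  0.001]
 [ 0.097  0.995 -0.   ]
 [-0.002 -0.    -1.   ]]
```

View pics/w1.png

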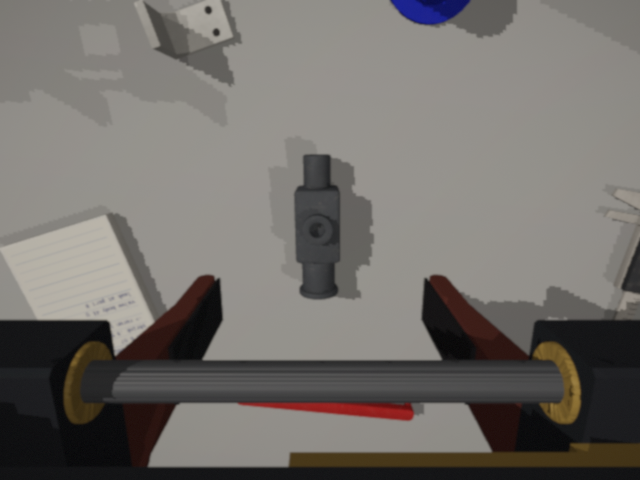

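The wrist view shows the valve body at (319,225), lined up with the fingers, so I'll go down and grip.

>>> apply_moves(
  targets=[
    {"tx": 0.002, "ty": -0.002, "tz": -0.04, "spin": 0},
    {"tx": 0.002, "ty": -0.002, "tz": -0.08, "spin": 0},
    {"tx": 0.002, "ty": -0.002, "tz": -0.115, "spin": 0},
    {"tx": 0.002, "ty": -0.002, "tz": -0.14, "spin": 0},
    {"tx": 0.002, "ty": -0.002, "tz": -0.16, "spin": 0},
    {"tx": 0.002, "ty": -0.002, "tz": -0.17, "spin": 0},
    {"tx": 0.002, "ty": -0.002, "tz": -0.175, "spin": 0},
    {"tx": 0.002, "ty": -0.002, "tz": -0.175, "spin": 0},
  ],
)

```text
t: 4.25
ee_pos: [643.4, -208.4, 8.4]
orientation: [0.153, 3.137, -0.001]
ft_force: [0.6, -0.1, 0.5]
width: 87.5
grasp_force: 0.0
```

>>> apply_moves(
  targets=[
    {"tx": 0, "ty": 0, "tz": 0, "spin": 0},
    {"tx": 0, "ty": 0, "tz": 0, "spin": 0},
    {"tx": 0, "ty": 0, "tz": 0, "spin": 0},
    {"tx": 0, "ty": 0, "tz": 0, "spin": 0},
    {"tx": 0, "ty": 0, "tz": 0, "spin": 0},
    {"tx": 0, "ty": 0, "tz": 0, "spin": 0},
    {"tx": 0, "ty": 0, "tz": 0, "spin": 0},
    {"tx": 0, "ty": 0, "tz": 0, "spin": 0},
  ],
  gripper=1,
)

```text
t: 5.05
ee_pos: [642.7, -208.2, 7.7]
orientation: [-0.153, -3.138, -0.0]
ft_force: [0.1, -0.5, 0.5]
width: 36.0
grasp_force: 30.0
```

>>> apply_moves(
  targets=[
    {"tx": 0, "ty": 0, "tz": 0.03, "spin": 0},
    {"tx": 0, "ty": 0, "tz": 0.075, "spin": 0},
    {"tx": -0.01, "ty": 0.005, "tz": 0.12, "spin": 0},
    {"tx": -0.03, "ty": 0.02, "tz": 0.16, "spin": 0},
    {"tx": -0.06, "ty": 0.045, "tz": 0.17, "spin": 1},
    {"tx": -0.095, "ty": 0.075, "tz": 0.17, "spin": 2},
    {"tx": -0.13, "ty": 0.105, "tz": 0.17, "spin": 3},
    {"tx": -0.155, "ty": 0.14, "tz": 0.17, "spin": 5.5},
  ],
)

```text
t: 5.85
ee_pos: [485.3, -67.5, 177.7]
orientation: [-0.002, -3.141, -0.0]
ft_force: [0.5, 1.2, -0.0]
width: 35.8
grasp_force: 30.0
```

>>> apply_moves(
  targets=[
    {"tx": 0, "ty": 0.04, "tz": 0, "spin": 0},
    {"tx": 0, "ty": 0.08, "tz": 0, "spin": 0},
    {"tx": 0, "ty": 0.12, "tz": 0, "spin": 0},
    {"tx": 0, "ty": 0.16, "tz": 0, "spin": 0},
    {"tx": 0, "ty": 0.195, "tz": 0, "spin": 0},
    {"tx": 0, "ty": 0.22, "tz": 0, "spin": 0},
    {"tx": 0, "ty": 0.23, "tz": 0, "spin": 0},
    {"tx": 0, "ty": 0.23, "tz": 0, "spin": 0},
  ],
)

```text
t: 6.65
ee_pos: [487.6, 162.6, 177.6]
orientation: [0.001, -3.142, 0.0]
ft_force: [0.1, -0.4, -0.7]
width: 36.0
grasp_force: 30.0
```

Run:
```python
from h import *
import h;h._c['w']=cal('wrist')
im=save('wrist','w2.png')
o=ctrl.get_obs();print(o['ee_pos'],o['orientation'],o['width'])
for n,z in(('reject_lid_hinge',65.5),('reject_box',5)):
    print(n,[(x['score'],x['uv'],ray('w',x['uv'],z)) for x in ctrl.pinpoint(n,'wrist')[:2]])
# projected rim corners for centre (489,162)
print(proj('w',[[489+a,162+b,65] for a,b in((-75,-52.5),(-75,52.5),(75,52.5),(75,-52.5))]).round())
```

```text
[487.53322125 161.61456978 177.56014243] [-3.64127131e-04 -3.14131215e+00  6.55252341e-04] 35.573302573788304
reject_lid_hinge []
reject_box []
[[242. 126.]
 [401. 126.]
 [391. 331.]
 [252. 331.]]
```

View pics/w2.png

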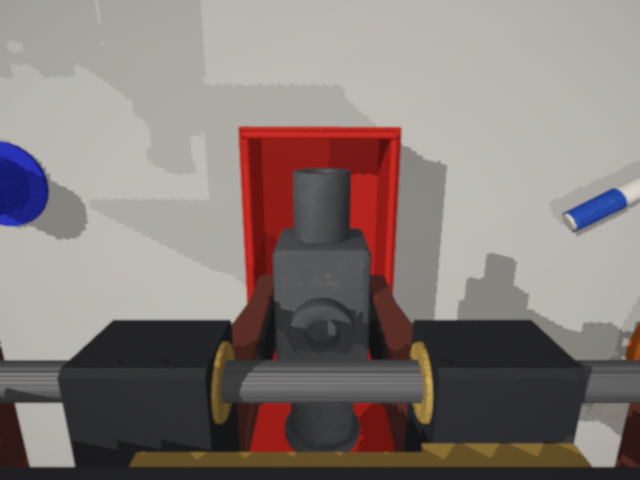

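The rim's front corners show at (240,128) and (401,128), within about 2 px of where I predicted them, so the box position is right. I'll lower the valve in and open the fingers only partly.

>>> apply_moves(
  targets=[
    {"tx": 0, "ty": 0, "tz": -0.035, "spin": 0},
    {"tx": 0, "ty": 0, "tz": -0.07, "spin": 0},
    {"tx": 0, "ty": 0, "tz": -0.1, "spin": 0},
    {"tx": 0, "ty": 0, "tz": -0.125, "spin": 0},
    {"tx": 0, "ty": 0, "tz": -0.145, "spin": 0},
    {"tx": 0, "ty": 0, "tz": -0.157, "spin": 0},
    {"tx": 0, "ty": 0, "tz": -0.163, "spin": 0},
    {"tx": 0, "ty": 0, "tz": -0.163, "spin": 0},
  ],
)

```text
t: 7.6
ee_pos: [487.7, 161.2, 14.4]
orientation: [-0.003, -3.141, 0.0]
ft_force: [-0.2, 0.3, -0.2]
width: 35.7
grasp_force: 30.0
```

>>> apply_moves(
  targets=[
    {"tx": 0, "ty": 0, "tz": 0, "spin": 0},
    {"tx": 0, "ty": 0, "tz": 0, "spin": 0},
    {"tx": 0, "ty": 0, "tz": 0, "spin": 0},
    {"tx": 0, "ty": 0, "tz": 0, "spin": 0},
    {"tx": 0, "ty": 0, "tz": 0, "spin": 0},
    {"tx": 0, "ty": 0, "tz": 0, "spin": 0},
    {"tx": 0, "ty": 0, "tz": 0, "spin": 0},
    {"tx": 0, "ty": 0, "tz": 0, "spin": 0},
  ],
  gripper=-0.12,
)

```text
t: 8.4
ee_pos: [487.7, 161.8, 14.6]
orientation: [-0.002, -3.142, 0.0]
ft_force: [0.9, 0.3, 0.1]
width: 48.9
grasp_force: 0.0
```

>>> apply_moves(
  targets=[
    {"tx": 0, "ty": 0, "tz": 0.02, "spin": 0},
    {"tx": 0, "ty": 0, "tz": 0.05, "spin": 0},
    {"tx": 0, "ty": 0, "tz": 0.09, "spin": 0},
    {"tx": 0, "ty": 0, "tz": 0.13, "spin": 0},
    {"tx": 0, "ty": 0, "tz": 0.17, "spin": 0},
    {"tx": 0, "ty": 0, "tz": 0.21, "spin": 0},
    {"tx": 0, "ty": 0, "tz": 0.24, "spin": 0},
    {"tx": 0, "ty": 0, "tz": 0.25, "spin": 0},
  ],
)

```text
t: 9.2
ee_pos: [489.2, 162.2, 268.0]
orientation: [0.002, 3.136, 0.003]
ft_force: [0.1, -0.5, 0.9]
width: 49.3
grasp_force: 0.0
```

Run:
```python
from h import *
from scipy.optimize import least_squares
im=ctrl.get_image('side')
a=cv2.resize(im[150:270,270:430],(800,600),interpolation=cv2.INTER_CUBIC);cv2.imwrite('pics/s2.png',a[:,:,::-1])
g=ctrl.pinpoint('reject_lid_front','side');print(g)
print([(x['score'],x['uv'],ray('side',x['uv'],5)) for x in ctrl.pinpoint('valve_body','side')])
# predicted lid front corners in the crop for angles
for th in(1.5,1.6,1.7,1.8):
    P=[[564-158*np.cos(th),y,65.5+158*np.sin(th)] for y in(214.5,109.5)]
    print(th,np.round(P[0]),((proj('side',P)-[270,150])*5).round().tolist())
```

```text
[{'uv': [408.3, 363.6], 'score': 0.68}, {'uv': [300.8, 173.9], 'score': 0.65}]
[(0.64, [341.3, 245.5], array([487.48885896, 152.55010562,   5.        ])), (0.34, [337.5, 249.3], array([499.10842558, 171.6076212 ,   5.        ]))]
1.5 [553. 214. 223.] [[252.0, 177.0], [248.0, 86.0]]
1.6 [569. 214. 223.] [[220.0, 176.0], [218.0, 85.0]]
1.7 [584. 214. 222.] [[188.0, 178.0], [188.0, 87.0]]
1.8 [600. 214. 219.] [[156.0, 182.0], [158.0, 91.0]]
```

View pics/s2.png

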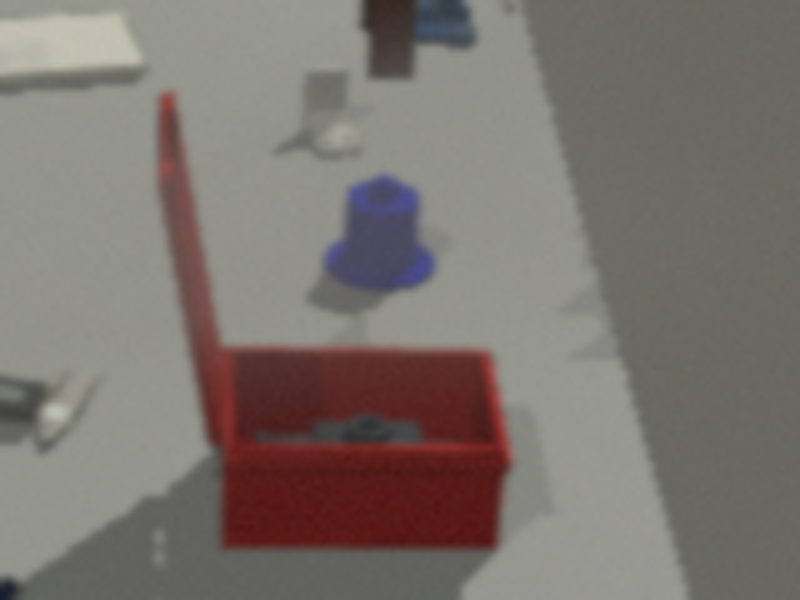

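The valve body lies in the box (crop 370,430). The lid stands at about 1.76 rad, with its front edge at crop (165,95–175). I'll shut the fingers and go over the lid to come down behind it.

>>> apply_moves(
  targets=[
    {"tx": 0, "ty": 0, "tz": 0.03, "spin": 0},
    {"tx": 0.03, "ty": 0, "tz": 0.035, "spin": 0},
    {"tx": 0.07, "ty": 0, "tz": 0.035, "spin": 0},
    {"tx": 0.11, "ty": 0, "tz": 0.035, "spin": 0},
    {"tx": 0.145, "ty": 0, "tz": 0.035, "spin": 0},
    {"tx": 0.162, "ty": 0, "tz": 0.02, "spin": 0},
    {"tx": 0.162, "ty": 0, "tz": -0.02, "spin": 0},
    {"tx": 0.162, "ty": 0, "tz": -0.02, "spin": 0},
  ],
  gripper=1,
)

```text
t: 10.15
ee_pos: [645.7, 160.7, 236.1]
orientation: [-0.003, -3.128, 0.005]
ft_force: [-0.5, -0.1, -1.1]
width: 0.5
grasp_force: 0.0
```

>>> apply_moves(
  targets=[
    {"tx": 0, "ty": 0, "tz": -0.03, "spin": 0},
    {"tx": 0, "ty": 0, "tz": -0.055, "spin": 0},
    {"tx": -0.02, "ty": 0, "tz": -0.055, "spin": 0},
    {"tx": -0.03, "ty": 0, "tz": -0.055, "spin": 0},
    {"tx": -0.04, "ty": 0, "tz": -0.055, "spin": 0},
    {"tx": -0.05, "ty": 0, "tz": -0.055, "spin": 0},
    {"tx": -0.06, "ty": 0, "tz": -0.055, "spin": 0},
    {"tx": -0.068, "ty": 0, "tz": -0.055, "spin": 0},
  ],
)

```text
t: 10.95
ee_pos: [582.1, 162.1, 190.9]
orientation: [0.002, 3.139, 0.001]
ft_force: [3.8, -0.2, 2.7]
width: -0.1
grasp_force: 2.1
```

>>> apply_moves(
  targets=[
    {"tx": -0.017, "ty": 0, "tz": 0.004, "spin": 0},
    {"tx": -0.035, "ty": 0, "tz": 0.003, "spin": 0},
    {"tx": -0.054, "ty": 0, "tz": -0.003, "spin": 0},
    {"tx": -0.072, "ty": 0, "tz": -0.011, "spin": 0},
    {"tx": -0.087, "ty": 0, "tz": -0.022, "spin": 0},
    {"tx": -0.102, "ty": 0, "tz": -0.035, "spin": 0},
    {"tx": -0.114, "ty": 0, "tz": -0.05, "spin": 0},
    {"tx": -0.125, "ty": 0, "tz": -0.066, "spin": 0},
  ],
)

```text
t: 11.75
ee_pos: [456.5, 162.0, 123.9]
orientation: [0.002, 3.14, 0.001]
ft_force: [3.8, -0.4, 2.0]
width: 0.4
grasp_force: 1.6
```

>>> apply_moves(
  targets=[
    {"tx": -0.006, "ty": 0, "tz": -0.012, "spin": 0},
    {"tx": -0.01, "ty": 0, "tz": -0.025, "spin": 0},
    {"tx": -0.014, "ty": 0, "tz": -0.034, "spin": 0},
    {"tx": -0.016, "ty": 0, "tz": -0.041, "spin": 0},
    {"tx": -0.018, "ty": 0, "tz": -0.046, "spin": 0},
    {"tx": -0.018, "ty": 0, "tz": -0.049, "spin": 0},
    {"tx": -0.018, "ty": 0, "tz": -0.05, "spin": 0},
    {"tx": -0.018, "ty": 0, "tz": -0.05, "spin": 0},
  ],
)

```text
t: 12.55
ee_pos: [438.2, 161.8, 73.8]
orientation: [-0.003, -3.14, 0.0]
ft_force: [-0.6, 1.3, 2.7]
width: 0.2
grasp_force: 1.8
```

>>> apply_moves(
  targets=[
    {"tx": -0.005, "ty": 0, "tz": -0.0005, "spin": 0},
    {"tx": -0.012, "ty": 0, "tz": -0.001, "spin": 0},
    {"tx": -0.012, "ty": 0, "tz": -0.0015, "spin": 0},
    {"tx": -0.012, "ty": 0, "tz": -0.002, "spin": 0},
    {"tx": -0.012, "ty": 0, "tz": -0.0025, "spin": 0},
    {"tx": -0.012, "ty": 0, "tz": -0.003, "spin": 0},
    {"tx": -0.012, "ty": 0, "tz": -0.003, "spin": 0},
    {"tx": -0.012, "ty": 0, "tz": -0.003, "spin": 0},
  ],
)

```text
t: 13.35
ee_pos: [428.7, 162.5, 73.2]
orientation: [0.002, 3.137, 0.002]
ft_force: [-2.8, -1.3, 32.1]
width: 0.5
grasp_force: 16.1
```

The lid sits hard on the rim: 32 N, with the tip at z = 73 mm. I'll retreat and check.

>>> apply_moves(
  targets=[
    {"tx": 0, "ty": 0, "tz": 0.01, "spin": 0},
    {"tx": 0, "ty": 0, "tz": 0.04, "spin": 0},
    {"tx": 0, "ty": 0, "tz": 0.08, "spin": 0},
    {"tx": 0, "ty": 0, "tz": 0.12, "spin": 0},
    {"tx": 0, "ty": 0, "tz": 0.15, "spin": 0},
    {"tx": 0, "ty": 0, "tz": 0.17, "spin": 0},
    {"tx": 0, "ty": 0, "tz": 0.18, "spin": 0},
    {"tx": 0, "ty": 0, "tz": 0.18, "spin": 0},
  ],
)

```text
t: 14.15
ee_pos: [426.8, 161.9, 251.4]
orientation: [0.002, 3.14, 0.001]
ft_force: [0.2, 0.6, -0.3]
width: 0.6
grasp_force: 0.0
```

Run:
```python
from h import *
im=ctrl.get_image('side')
a=cv2.resize(im[150:270,270:430],(800,600),interpolation=cv2.INTER_CUBIC);cv2.imwrite('pics/s3.png',a[:,:,::-1])
print(ctrl.get_obs()['ft_force'])
```

```text
[ 0.31132733 -1.57868922  0.21096143]
```

View pics/s3.png

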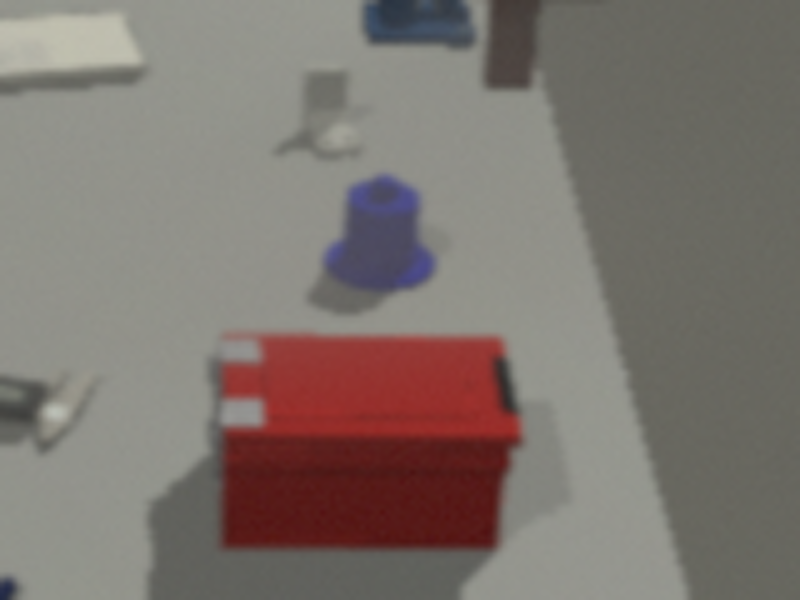

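The lid lies flat on the rim (crop 220–520 × 335–445), and the cap and bracket haven't moved.

```bash
python3 -c "
from workcell import ctrl
print(ctrl.close_job())"
```

```text
the job is handed in; nothing more can be done
None
```

The valve body is in the small reject box with its lid pressed fully shut; the blue cap and white bracket look unmoved in the last picture, and the job was handed in at about 14 s (no verdict was returned).

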